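# Seat a stub shaft in the V-block

### The job

Take the short stub shaft with the tapered nose from its rest, lay it in the V-block on the near side of the sprung shoe with the nose pointing to the back stop, and then slide it along the V, under the shoe, until it rests on both flanks and keeps the sprung button of the back stop pressed in. Push home firmly but with feeling: do not drive the button hard to its end, and lay the shaft down gently. Leave it there, let go, and leave the other things where they are.

Things in the scene. Friction and masses are not known exactly. Their poses are not given: they have to be found in the camera images.
- shaft: the short steel stub shaft, 32 mm diameter, 140 mm long, about 0.3 kg. Origin on its axis at mid-length, +x along the axis to the nose. The last 16 mm taper down to a flat nose end of 20 mm diameter (x = +70 mm); the tail end (x = -70 mm) is flat and full width, with a small dark centre mark. It lies in a rest, axis level, 39 mm above the table
- nose (a point): centre of the stub shaft's flat nose end, 70 mm from its origin along its x
- rest_a: white plastic rest of the stub shaft, fixed to the table: foot plate 130 x 50 x 6 mm with two V supports 12 mm thick at x = +-50 mm, 32 mm tall, 40 mm wide. Between the supports the shaft is free for fingers down to the plate. Origin centre of its underside, x along the shaft.
- long_shaft: a different steel shaft, thinner and longer (24 mm diameter, 180 mm, no taper), in an identical white rest; not wanted, leave it. Origin on its axis at mid-length.
- vblock: the V-block fixture, fixed to the table, foot plate 240 x 110 x 12 mm (x -108 to +132). Origin on the table under the V, +x along the V to the back stop. The 90-degree V runs from x = -66 to +60 mm, bottom line 42.4 mm up; its flanks reach 13.5 mm to either side, 56 mm up (their plates, lower down, 18 mm), so fingers holding the shaft can straddle it
- flank_left: the V's flank on the +y side; same origin and axes as the V-block
- flank_right: the V's flank on the -y side; same origin and axes as the V-block
- shoe: the sprung white shoe under the bridge, a 10 mm round bar 16 mm long across the V. Origin at its lowest point. It hangs 3 mm below the top of a seated shaft. The nose's taper lifts it, a bump of roughly 5 to 12 N; then it presses the shaft into the oiled V with about 4 N, so it drags with about 3 to 6 N as it slides on, more if the push also bears down on it. The drag then keeps the stop's button pressed
- stop: the back stop at the far end of the V: a slideway (origin its underside, 100 mm from the V-block's origin along x, axes alike) with a clamped aluminium carrier and a sprung black button, a 16 mm dome on the V's centre line, 65 mm up. Set by hand: the tip is 57 to 75 mm from the V-block's origin, find it by feel. It yields from 2 N on, 1 mm per 12 N; hard end at 1.5 mm; over 12 N is too hard
- seat (a point): point on the axis of a seated shaft above the V's origin: V-block frame (0, 0, 65 mm), axes as the V-block. When home the shaft's tail end is 64 to 83 mm before this point, level with the V's near end or out of it, so push it above the flanks (56 mm up). A shaft lowered with its nose end at x = +16 to +27 mm from here clears bridge and shoe and does not tip out
- bridge (a point): centre of the top of the fixed bridge that carries the shoe, 38 mm beyond the seat point along x, 118 mm above the table. Two 12 mm posts at y = +-40 mm, crossbar 12 mm wide, 106 to 118 mm up, with a small cap to 132 mm
- clamp_ring: bystander, leave it: steel clamp ring lying flat, 58 mm across, 12 mm high. Origin at its underside
- blind_cap: bystander, leave it: round steel cap, 50 mm across, 22 mm high. Origin at its underside
- funnel_plug: bystander, leave it: white stepped plug, 40 mm across, 50 mm high. Origin at its underside
- beaker: bystander, leave it: glass beaker, 70 mm across, 90 mm high. Origin at its underside
- jar: bystander, leave it: amber jar, 64 mm across, 85 mm high. Origin at its underside
- spanner: bystander, leave it: steel spanner lying on the table. Origin at its underside
There are look-alikes about, which are no part of the job. Leave any brown or red look-alike of the shaft alone.

How it is judged:
By the outcome, as a careful person would: the job done as asked, in the order asked, and still so for the second after the job is handed in, with the robot touching nothing.
It also fails if it takes over 72 s, if anything falls off the work surface, if the arm or the gripper's body presses on something with over 40 N, if the wrist force passes 120 N, or if a joint passes its speed limit or range.

### The arm

A 7-joint arm with a two-finger parallel gripper is mounted at the origin on the work surface. World frame = base frame: x ahead of the robot, y to its left, z up, the work surface at z = 0. Lengths are in mm, angles in rad, forces in N, time in s.
With the tool pointing down it reaches from about 425 to 875 mm from the base axis. Payload 8.4 kg.
Tool frame: the origin (TCP) lies at the very end of the fingers, on their centre line; the grasp point (between the pads) lies 19 mm behind it; x points along the fingers, z is the direction in which the jaws open and shut, and the axes are right-handed (so a half turn about x gives the same grasp; the last joint's range is limited). The gripper opens to 87 mm and grips with 3 to 60 N. Pads are 19 mm wide; open, the fingers measure 117 mm over their backs; the gripper's body (75 mm by 190 mm) begins 51 mm behind the grasp point.
Start: joints at [-1.429, 0.333, 0.04, 1.465, -0.013, 1.343, -0.059], TCP at [155.015, 631.216, 222.546] pointing down, gripper open.
Joint ranges: [-2.58, 2.58], [-0.38, 2.09], [-1.3, 1.39], [0.25, 2.4], [-1.5, 4.64], [0.08, 2.09], [-2.65, 2.65]. Speed limits (rad/s): [2.22, 2.22, 2.79, 2.79, 3.14, 3.14, 3.14].

### API

Orientations are given as a unit quaternion [x, y, z, w].
In Python, from plant import * gives the robot as it stands.
- The arm moves only by the tool arm_command, never from a script. Its argument "increments" is a list of rows, each a list of 3 entries, a list of its own where there are three numbers: the shift along the tool's x, y, z as a fraction of full scale, then the turn, a rotation vector about the tool's x, y, z as a fraction of full scale, then the closure, from -1 (fully open) to 1 (shut), so that 0 is half open. A call has 1 to 20 rows; each row shifts and turns the commanded pose from where the row before left it, along the tool's axes as they then stand; what a row does not reach is not made up. Full scale, the value 1, is 20 mm for a shift and 180 degrees for a turn. A row lasts 1/10 s, in which the tool goes at most 50 mm and 8.59 degrees, less where a joint would pass 70% of its speed; a pose out of reach is approached as far as the arm can. A call with a number of a shift or a turn outside -1 to 1 is refused whole. A call with a gripper value outside its range is refused whole. The fingers move at their own pace and stop on an object; "newtons" is the grip in N (left out, the last holds). Time passes only in rows, so rows that do not move let the fingers close. It gives the time, the measured TCP pose, the force and the opening at its end, in the units of the state.
- observe(): the state, without advancing time (a new reading comes with each control period).
- grab_frame(name): name is "scene" or "side" or "wrist"; returns a dict with "frame" (420x560x3 uint8, red, green, blue), "range_z" (420x560 float32, mm along the optical axis (not along the pixel's ray), 0 where there is no reading), "intrinsics" (3x3 intrinsics, pixels), "eye" and "attitude" of the camera in the world; the wrist camera has in their place "T_tool_cam" (4x4, takes a point from camera to tool coordinates, whose origin is the TCP and whose axes are the tool frame's). Camera axes: x right, y down, z forward; pixel columns grow to the right and rows downward; lengths in mm; the calibration is good to about 2 mm. The wrist camera is an equidistant fisheye: a pixel r from the principal point sees the ray r / f radians off the axis. A picture is of the moment at which its call begins: read the wrist's pose just before it.
- finish_job(): hands the job in, once; it reports no verdict.
Trained networks look in a picture, given as the dict that the camera call returned (one of the last four; its "shot" number tells which), for a name from the list of things; names that differ only in an ending like _2 or _b are one class to them, and where a whole thing is asked for, a point or a joint stands for the part that bears it (a point fixed in the world has none). Each returns a list of dicts, best first, with "confidence" (0 to 1); they miss things now and then, are a little off and sometimes report something else, mostly with a low value. They report only what shows in the picture. A call takes as long as a camera call. They do not tell look-alikes from the thing itself.
- cut_out(picture, thing): "pixels" (420x560 bool, what is visible of it) and "bbox" ([centre column, centre row, width, height] in pixels, round what is visible of it).
The state is a dict: "t": time; "joint_pos": joint angles; "dq": joint speeds; "tau": joint torques, N m; "tool_pos": TCP position; "tcp_rot": TCP orientation; "ft_force": force on the tool from outside, world axes, zero at the start; "wrist_torque": the same for the moment, N m; "gripper_width": finger opening in mm.
Only numpy, scipy, OpenCV 4.12 (cv2) and the standard library are available. Lean on these libraries where they do the work, as an engineer would, in place of code of your own. Each camera call takes 0.05 s, during which the arm holds its last target. There are 200 camera calls.

## Working session

There is one attempt and no reset: what is moved stays moved. The work goes in short steps, Python scripts to look and compute and a tool call to move; the robot and the scene stay as the last step left them, time stands still between calls to the robot, and variables do not carry over. Pictures are saved under pics/ and viewed, about 8 in all and at most 12, crops included, and the job is handed in when it is done.

Besides the shell and the picture viewer there is one more tool, called after "Request:" as name(argument=value, ...) on one line, values as JSON. arm_command: Moves the arm, as the interface text tells. Its arguments: {"type":"object","properties":{"increments":{"type":"array","items":{"type":"array"}},"newtons":{"type":"number"}},"required":["increments"]}

```bash
mkdir -p pics; ls; cat > h.py <<'E'
from plant import *
import numpy as np, cv2
from scipy.spatial.transform import Rotation as R
np.set_printoptions(precision=2,suppress=True)
def pts(p):
    K=np.array(p["intrinsics"]);z=np.array(p["range_z"],float)
    v,u=np.indices(z.shape)
    c=np.stack([(u-K[0,2])/K[0,0]*z,(v-K[1,2])/K[1,1]*z,z],-1)
    A=np.array(p["attitude"]);A=R.from_quat(A).as_matrix() if A.size==4 else A
    return c@A.T+np.array(p["eye"])
def save(n,im): cv2.imwrite("pics/"+n,im[...,::-1])
E
python3 - <<'E'
from h import *
print(observe())
for n in("scene","side"):
    p=grab_frame(n);save(n+"1.png",p["frame"]);np.save(n+"_z.npy",p["range_z"])
    print(n,p["intrinsics"],p["eye"],p["attitude"])
    W=pts(p)
    for t in["shaft","long_shaft","vblock","rest_a","stop","shoe","bridge"]:
        for d in cut_out(p,t)[:3]:
            m=d["pixels"]&(p["range_z"]>0);
            if m.sum()==0: continue
            q=W[m];print(t,round(d["confidence"],2),np.array(d["bbox"]),np.median(q,0),np.percentile(q,2,axis=0),np.percentile(q,98,axis=0))
E
```

```text
pics
{'t': 0.0, 'joint_pos': array([-1.43,  0.33,  0.04,  1.47, -0.01,  1.34, -0.06]), 'dq': array([ 0.,  0.,  0.,  0.,  0.,  0., -0.]), 'tau': array([ -0.  , -65.63,   1.33, -40.38,  -0.06,   0.04,   0.  ]), 'tool_pos': array([154.95, 630.8 , 221.7 ]), 'tcp_rot': array([-0.44,  0.56,  0.44,  0.56]), 'ft_force': array([ 0.46,  0.16, -0.34]), 'wrist_torque': array([ 0.05,  0.02, -0.  ]), 'gripper_width': 86.94090250615716}
scene [[464.6    0.   281.65]
 [  0.   464.6  209.66]
 [  0.     0.     1.  ]] [982.87 463.39 963.68] [ 0.36  0.88 -0.29 -0.12]
shaft 0.96 [282.6 137.3  48.   13.4] [ 298.52 -214.28   26.06] [ 243.26 -259.9     5.28] [ 352.17 -171.73   34.28]
shaft 0.8 [221.6 159.2  49.4  31.7] [ 499.2  -253.69   49.76] [ 429.36 -273.19   34.2 ] [ 562.75 -239.32   56.66]
shaft 0.6 [152.1 182.6  51.8  24.7] [ 660.22 -348.66   26.86] [ 595.8  -380.36    3.7 ] [ 721.68 -320.65   34.02]
long_shaft 0.93 [256.7 196.4  61.8  41.1] [ 509.3  -107.12   41.52] [ 416.83 -125.03   26.39] [592.46 -93.39  46.73]
long_shaft 0.16 [288.  345.3  28.8  46. ] [726.51 231.21  45.28] [701.56 205.63  12.33
[... 1792 characters left out ...]
 654.33 -215.79    4.94] [ 718.74 -150.93   88.7 ]
stop 0.71 [320.5 164.1  16.2  20.4] [717.88 213.75  40.1 ] [700.24 208.26  11.91] [752.86 239.24  85.11]
stop 0.38 [392.6 246.7  36.7  48.6] [ 678.81 -193.37   61.39] [ 654.36 -215.76    2.54] [ 718.94 -151.01   88.74]
shoe 0.67 [324.9 319.   69.5  25.3] [ 473.25 -272.75    4.83] [ 418.23 -290.42    1.01] [ 541.09 -239.73   29.06]
shoe 0.48 [295.1 172.1  81.9  62.9] [649.05 203.46  16.24] [525.21 154.34  -0.62] [753.19 261.33 115.98]
shoe 0.22 [357.7 222.6  16.8  28. ] [691.52 -50.39  20.72] [678.89 -62.3   -1.75] [719.95  -5.67  48.52]
bridge 0.57 [292.8 170.9  85.8  65.4] [650.86 203.94  15.12] [524.72 153.46  -1.93] [758.97 342.12 116.03]
```

```bash
python3 - <<'E'
import cv2,numpy as np
a=cv2.imread("pics/scene1.png");b=cv2.imread("pics/side1.png")
c=cv2.resize(a[120:400,120:400],(400,400),interpolation=3)
d=cv2.resize(b[120:350,180:480],(400,400*230//300),interpolation=3)
o=np.zeros((400,800,3),np.uint8);o[:,:400]=c;o[:d.shape[0],400:]=d;cv2.imwrite("pics/c1.png",o)
E
```

```text
(no output)
```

View pics/c1.png

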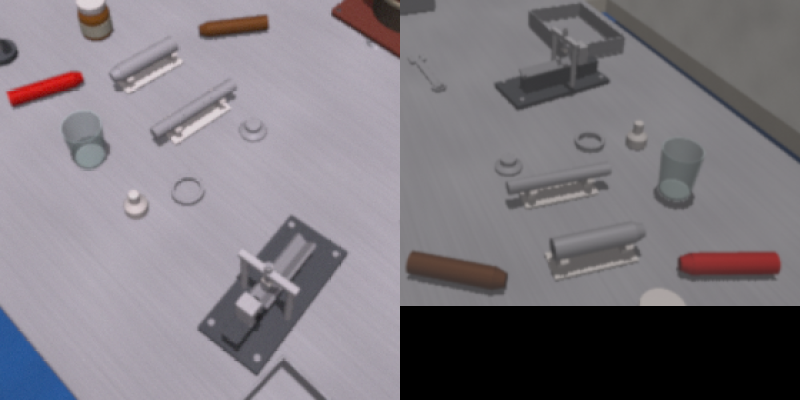

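The grey stub shaft lies in its rest at crop (145,60), with its taper on the right in the side crop. The long shaft is at (195,108). The V-block is at (275,290), with its stop at the lower left of the scene crop. The red and brown pieces are look-alikes. Next I'll work out rough poses.

```bash
python3 - <<'E'
from h import *
print("toolR",R.from_quat(observe()["tcp_rot"]).as_matrix())
def fit(q,n):
    r=cv2.minAreaRect(q[:,:2].astype(np.float32)); print(n,len(q),np.array(r[0]),np.array(r[1]),r[2])
    c=q.mean(0);w=np.linalg.svd(q-c,full_matrices=0)[2][0];w*=np.sign(w[0]);s=(q-c)@w
    print("  mean",c,"dir",w,"yaw",np.degrees(np.arctan2(w[1],w[0])),"ends",c+w*s.min(),c+w*s.max(),"len",np.ptp(s))
    return r
for n in("scene","side"):
    p=grab_frame(n);W=pts(p);z=p["range_z"]>0
    X,Y,Z=W[...,0],W[...,1],W[...,2]
    fit(W[z&(X>400)&(X<600)&(Y>-310)&(Y<-210)&(Z>42)&(Z<60)],n+" shaft")
    fit(W[z&(X>400)&(X<600)&(Y>-310)&(Y<-210)&(Z>51)&(Z<60)],n+" shafttop")
    fit(W[z&(X>480)&(X<800)&(Y>120)&(Y<330)&(Z>7)&(Z<17)],n+" plate")
    fit(W[z&(X>480)&(X<800)&(Y>120)&(Y<330)&(Z>51)&(Z<60)],n+" flanks")
    fit(W[z&(X>480)&(X<800)&(Y>120)&(Y<330)&(Z>110)&(Z<122)],n+" bridge")
E
```

```text
toolR [[ 0.   -0.97  0.24]
 [-0.    0.24  0.97]
 [-1.   -0.    0.  ]]
scene shaft 474 [ 494.7  -259.58] [ 33.01 140.37] 82.29425048828125
  mean [ 495.76 -256.16   50.51] dir [ 0.99 -0.13 -0.01] yaw -7.430041415761533 ends [ 425.64 -247.02   51.28] [ 564.77 -265.16   49.75] len 140.32349606774244
scene shafttop 248 [ 493.43 -258.63] [ 25.64 136.69] 83.3783187866211
  mean [ 491.62 -258.83   53.74] dir [ 0.99 -0.11 -0.  ] yaw -6.447781045947698 ends [ 425.48 -251.36   54.  ] [ 561.3  -266.7    53.47] len 136.68214045645152
scene plate 3434 [640.96 240.8 ] [327.95 157.05] 6.887514114379883
  mean [652.55 227.21  12.21] dir [0.99 0.14 0.  ] yaw 8.285945313740633 ends [479.81 202.05  12.16] [806.39 249.61  12.25] len 330.022820081649
scene flanks 440 [648.55 226.25] [ 85.32 160.64] 82.81076049804688
  mean [636.28 217.59  54.16] dir [0.99 0.13 0.01] yaw 7.438799834965923 ends [567.93 208.67  53.75] [726.99 229.44  54.71] len 160.4171180035177
scene bridge 324 [671.54 221.71] [12.93 99.13] 6.111053466796875
  mean [672.5  223.05 117.19] dir [ 0.12 -0.99  0.  ] yaw -83.19828647894148 ends 
[... 461 characters left out ...]
91   52.62] [ 550.66 -270.55   52.69] len 130.08629800612994
side plate 996 [660.82 240.33] [286.19 159.08] 7.844550132751465
  mean [623.19 197.59  10.58] dir [1.   0.04 0.  ] yaw 2.3478314663135667 ends [520.56 193.38  10.29] [800.77 204.87  11.09] len 280.443511503349
side flanks 145 [642.26 207.85] [151.83  88.04] 23.073318481445312
  mean [641.6  213.57  53.44] dir [1.   0.04 0.02] yaw 2.030591424738539 ends [562.97 210.79  51.76] [722.89 216.46  55.18] len 160.0589988196469
side bridge 96 [667.88 217.91] [ 13.7  100.55] 5.820880889892578
  mean [666.2  213.28 115.  ] dir [ 0.12 -0.99 -0.  ] yaw -82.86547565177588 ends [659.4  267.63 115.08] [671.88 167.91 114.93] len 100.50477370440927
```

Request:
arm_command(increments=[[[0, -1, -0.56], [0, 0, 0], -1], [[0, -1, -0.56], [0, 0, 0], -1], [[0, -1, -0.56], [0, 0, 0], -1], [[0, -1, -0.56], [0, 0, 0], -1], [[0, -1, -0.56], [0, 0, 0], -1], [[0, -1, -0.56], [0, 0, 0], -1], [[0, -1, -0.56], [0, 0, 0], -1], [[0, -1, -0.56], [0, 0, 0], -1], [[0, -1, -0.56], [0, 0, 0], -1], [[0, -1, -0.56], [0, 0, 0], -1], [[0, -1, -0.56], [0, 0, 0], -1], [[0, -1, -0.56], [0, 0, 0], -1], [[0, -1, -0.56], [0, 0, 0], -1], [[0, -1, -0.56], [0, 0, 0], -1], [[0, -1, -0.56], [0, 0, 0], -1], [[0, -1, -0.56], [0, 0, 0], -1], [[0, -1, -0.56], [0, 0, 0], -1], [[0, -1, -0.56], [0, 0, 0], -1], [[0, -1, -0.56], [0, 0, 0], -1], [[0, -1, -0.56], [0, 0, 0], -1]])

```text
t: 2.9
tool_pos: [490.7, 317.6, 222.7]
tcp_rot: [-0.436, 0.556, 0.436, 0.557]
ft_force: [0.2, 0.5, 0.3]
gripper_width: 86.8
```

Request:
arm_command(increments=[[[0, -1, -0.56], [0, 0, 0], -1], [[0, -1, -0.56], [0, 0, 0], -1], [[0, -1, -0.56], [0, 0, 0], -1], [[0, -1, -0.56], [0, 0, 0], -1], [[0, -1, -0.56], [0, 0, 0], -1], [[0, -1, -0.56], [0, 0, 0], -1], [[0, 0, 0], [0, 0, 0], -1], [[0, 0, 0], [0, 0, 0], -1], [[0, 0, 0], [0, 0, 0], -1]])

```text
t: 3.8
tool_pos: [589.9, 225.5, 222.5]
tcp_rot: [-0.436, 0.556, 0.437, 0.556]
ft_force: [-0.3, 0.6, -0.4]
gripper_width: 87.1
```

```bash
cat >> h.py <<'E'
def wrist():
    s=observe();p=grab_frame("wrist")
    K=np.array(p["intrinsics"]);z=np.array(p["range_z"],float);v,u=np.indices(z.shape)
    a=(u-K[0,2])/K[0,0];b=(v-K[1,2])/K[1,1];r=np.hypot(a,b)+1e-9
    t=np.tan(np.minimum(r,1.5));c=np.stack([a/r*t*z,b/r*t*z,z],-1)
    T=np.array(p["T_tool_cam"]);c=c@T[:3,:3].T+T[:3,3]
    return s,p,c@R.from_quat(s["tcp_rot"]).as_matrix().T+np.array(s["tool_pos"])
def fit(q,n):
    if len(q)<5: print(n,len(q));return
    r=cv2.minAreaRect(q[:,:2].astype(np.float32))
    c=q.mean(0);w=np.linalg.svd(q-c,full_matrices=0)[2][0];w*=np.sign(w[0]);s=(q-c)@w
    print(n,len(q),"rect",np.array(r[0]),np.array(r[1]),round(r[2],2),"mean",c,"yaw",np.degrees(np.arctan2(w[1],w[0])),"ends",c+w*s.min(),c+w*s.max(),np.ptp(s))
E
python3 - <<'E'
from h import *
s,p,W=wrist();print(s["t"],s["tool_pos"],s["ft_force"],p["T_tool_cam"],p["intrinsics"])
save("w1.png",p["frame"]);z=p["range_z"]>0;X,Y,Z=[W[...,i] for i in range(3)]
print("zmin",p["range_z"][z].min(), z.mean())
box=z&(X>480)&(X<800)&(Y>120)&(Y<330)
for a,b,n in((110,122,"bridge"),(53,59,"flank"),(9,15,"plate"),(-3,3,"table")): fit(W[box&(Z>a)&(Z<b)],n)
np.save("w1.npy",W)
E
```

```text
3.8 [589.88 225.5  222.5 ] [-0.34  0.6  -0.38] [[   0.     -0.25    0.97 -161.81]
 [  -0.     -0.97   -0.25   67.51]
 [   1.     -0.     -0.     -0.11]
 [   0.      0.      0.      1.  ]] [[325.19   0.   284.37]
 [  0.   325.19 208.56]
 [  0.     0.     1.  ]]
zmin 50.000843 0.9443324829931973
bridge 501 rect [672.71 199.3 ] [12.5  57.08] 6.09 mean [672.95 190.96 116.94] yaw -88.81341268840782 ends [672.18 228.13 117.99] [673.37 170.73 116.36] 57.439415090598175
flank 895 rect [621.35 217.34] [114.92  56.75] 22.45 mean [617.53 216.17  54.39] yaw 13.067506586015057 ends [566.24 204.27  54.26] [674.41 229.37  54.54] 111.04122880552222
plate 9261 rect [662.43 226.06] [277.19 124.03] 7.09 mean [603.74 216.66  11.58] yaw 8.91419200790808 ends [524.13 204.18  11.6 ] [801.08 247.61  11.52] 280.33625015512064
table 17970 rect [639.92 224.98] [209.98 319.83] 89.99 mean [581.19 235.03  -0.37] yaw 2.089056186804175 ends [476.25 231.2   -0.34] [801.85 243.08  -0.44] 325.8217906952489
```

View pics/w1.png

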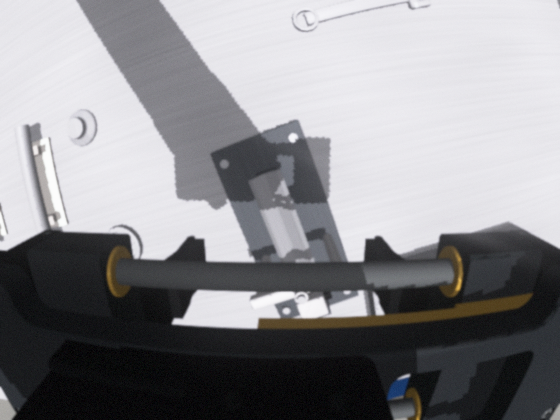

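The wrist picture shows the V-block centred near (285,215), with the V's near end at (262,175) and the bridge at (300,298). The V is empty. I'll fit the V model to this depth map.

```bash
cat > vfit.py <<'E'
from h import *
from scipy.optimize import least_squares
def vfit(W,o0=(632,216.),yaw0=6.5):
    P=W.reshape(-1,3);P=P[np.isfinite(P).all(1)]
    def loc(q,P):
        c,s=np.cos(q[2]),np.sin(q[2]);d=P[:,:2]-q[:2]
        return d@np.array([c,s]),d@np.array([-s,c])
    q=np.array([*o0,np.radians(yaw0)]);dz=0
    for k in range(4):
        x,y=loc(q,P);m=(abs(y)<12)&(x>-60)&(x<25)&(P[:,2]>38)&(P[:,2]<58);V=P[m]
        f=lambda a:(lambda y:V[:,2]-42.4-a[2]-abs(y))(loc([q[0],a[0],a[1]],V)[1])
        r=least_squares(f,[q[1],q[2],dz],loss="soft_l1",f_scale=1.);q[1:]=r.x[:2];dz=r.x[2]
    print("V y,yaw,dz",q[1],np.degrees(q[2]),dz,"n",len(V),"med",np.median(abs(r.fun)))
    x,y=loc(q,P);Z=P[:,2]
    pl=(Z>9)&(Z<15)&(abs(y)<45)&(x<-70)&(x>-125);e=np.percentile(x[pl],1)if pl.any() else 0
    v=(abs(y)<11)&(Z>44)&(Z<57)&(x<20);ev=np.percentile(x[v],.5)
    b=(Z>113)&(Z<121)&(abs(y)<45);xb=x[b]
    print("dx from plate edge",e+108,"V end",ev+66,"bridge",(np.percentile(xb,2)+np.percentile(xb,98))/2-38,np.percentile(xb,[2,98]),"bridge y",np.percentile(y[b],[1,99]))
    return q,P,x,y
E
python3 - <<'E'
from vfit import *
q,P,x,y=vfit(np.load("w1.npy"));print(q)
m=(P[:,2]>9)&(P[:,2]<15)&(x>-100)&(x<-70);print("plate y",np.percentile(y[m],[.5,99.5]))
E
```

```text
V y,yaw,dz 216.374333792734 6.69288071648985 -0.450258035496974 n 1728 med 0.5037733990338591
dx from plate edge 1.397742269891694 V end 0.4910838175835437 bridge 0.23784278365556588 [32.53 43.95] bridge y [-44.6   -6.69]
[632.   216.37   0.12]
plate y [-54.08  54.51]
```

Request:
arm_command(increments=[[[0, -0.195, -0.955], [0, 0, 0], -1], [[0, -0.195, -0.955], [0, 0, 0], -1], [[0, -0.195, -0.955], [0, 0, 0], -1], [[0, -0.195, -0.955], [0, 0, 0], -1], [[0, -0.195, -0.955], [0, 0, 0], -1], [[0, -0.195, -0.955], [0, 0, 0], -1], [[0, -0.195, -0.955], [0, 0, 0], -1], [[0, -0.195, -0.955], [0, 0, 0], -1], [[0, -0.195, -0.955], [0, 0, 0], -1], [[0, -0.195, -0.955], [0, 0, 0], -1], [[0, -0.195, -0.955], [0, 0, 0], -1], [[0, -0.195, -0.955], [0, 0, 0], -1], [[0, -0.195, -0.955], [0, 0, 0], -1], [[0, -0.195, -0.955], [0, 0, 0], -1], [[0, -0.195, -0.955], [0, 0, 0], -1], [[0, -0.195, -0.955], [0, 0, 0], -1], [[0, -0.195, -0.955], [0, 0, 0], -1], [[0, -0.195, -0.955], [0, 0, 0], -1], [[0, -0.195, -0.955], [0, 0, 0], -1], [[0, -0.195, -0.955], [0, 0, 0], -1]])

```text
t: 5.85
tool_pos: [574.5, -167.1, 222.7]
tcp_rot: [-0.436, 0.557, 0.436, 0.557]
ft_force: [0.0, 0.4, -0.1]
gripper_width: 87.0
```

Request:
arm_command(increments=[[[0, -0.195, -0.955], [0, 0, 0], -1], [[0, -0.195, -0.955], [0, 0, 0], -1], [[0, -0.195, -0.955], [0, 0, 0], -1], [[0, -0.195, -0.955], [0, 0, 0], -1], [[0, -0.195, -0.955], [0, 0, 0], -1], [[0, 0, 0], [-0.039, 0, 0], -1], [[0, 0, 0], [0, 0, 0], -1], [[0, 0, 0], [0, 0, 0], -1], [[0, 0, 0], [0, 0, 0], -1]])

```text
t: 6.75
tool_pos: [571.3, -262.3, 222.6]
tcp_rot: [-0.469, 0.529, 0.469, 0.529]
ft_force: [-0.2, 0.8, -0.6]
gripper_width: 87.1
```

```bash
python3 - <<'E'
from vfit import *
W=np.load("w1.npy");q,P,x,y=vfit(W)
m=(x>-55)&(x<-5)&(P[:,2]>14)&(P[:,2]<62)
for a in range(-34,35,2):
    k=m&(y>=a-1)&(y<a+1)
    if k.sum()>3: print(a,k.sum(),np.percentile(P[k,2],[5,50,95]))
s,p,W=wrist();print(s["t"],s["tool_pos"],s["ft_force"])
save("w2.png",p["frame"]);np.save("w2.npy",W);z=p["range_z"]>0;X,Y,Z=[W[...,i] for i in range(3)]
fit(W[z&(X>400)&(X<600)&(Y>-310)&(Y<-210)&(Z>42)&(Z<60)],"shaft")
fit(W[z&(X>400)&(X<600)&(Y>-310)&(Y<-210)&(Z>52)&(Z<60)],"top")
B=W[z&(X>400)&(X<600)&(Y>-310)&(Y<-210)&(Z>42)&(Z<60)]
for k in range(425,566,10):
    u=B[abs(B[:,0]-k)<2]
    if len(u): print(k,u[:,1].min(),u[:,1].max(),u[:,2].max())
E
```

```text
V y,yaw,dz 216.374333792734 6.69288071648985 -0.450258035496974 n 1728 med 0.5037733990338591
dx from plate edge 1.397742269891694 V end 0.4910838175835437 bridge 0.23784278365556588 [32.53 43.95] bridge y [-44.6   -6.69]
-18 31 [50.47 51.78 52.8 ]
-16 68 [51.72 53.3  54.64]
-14 82 [53.54 54.78 56.16]
-12 99 [52.02 53.98 55.48]
-10 100 [50.3  51.88 53.32]
-8 98 [48.3  49.88 51.47]
-6 92 [46.58 47.87 49.54]
-4 91 [44.38 45.81 47.79]
-2 95 [42.59 43.84 45.81]
0 82 [41.19 42.58 43.83]
2 75 [42.68 43.75 45.31]
4 78 [44.47 45.91 47.28]
6 75 [46.48 47.89 49.65]
8 81 [48.49 49.83 51.18]
10 79 [50.69 51.91 53.95]
12 82 [52.63 53.96 55.71]
14 92 [53.64 54.77 56.32]
16 95 [51.26 53.04 54.39]
18 34 [50.4  51.37 52.35]
6.75 [ 571.29 -262.28  222.59] [-0.17  0.82 -0.64]
shaft 3852 rect [ 492.76 -261.77] [ 31.6  140.29] 82.93 mean [ 490.89 -261.58   51.09] yaw -6.745711441683529 ends [ 423.05 -253.55   51.78] [ 562.5  -270.05   50.35] 140.4317306023608
top 1947 rect [ 487.41 -260.85] [ 20.54 129.7 ] 84.01 mean [ 486.05 -261.22   53.56] yaw -6.684615373955852 ends [ 423.02 -253.83   53.64] [ 551.79
[... 245 characters left out ...]
38051111278273 55.4941350946915
465 -274.09582747430176 -242.55159442042682 56.09780571601331
475 -275.4412131843785 -243.71339675877667 55.37083329151994
485 -275.5366151896185 -245.10883324093678 55.182234221727555
495 -277.7620318973533 -246.1311945832036 55.9257009246721
505 -278.99221207250935 -248.41466873926075 55.59817113360964
515 -280.2953777709215 -249.66222518212075 55.3467849030489
525 -281.6143980269128 -249.72183711236013 56.725123361238246
535 -282.709600162671 -251.0907043589792 55.992562916701075
545 -283.1744527144299 -253.14322506312487 55.36330773395227
555 -280.2513740026042 -256.50060783871544 51.887950975101774
565 -264.050597969854 -264.050597969854 45.16764526097933
```

View pics/w2.png

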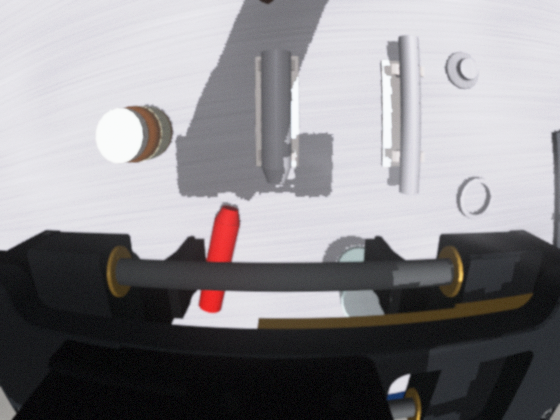

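The wrist picture shows the steel shaft's nose, the taper, at (275,178), pointing to world +x. The axis is centred at (492.8,-261.8), yaw -6.75°, and the top is 55.4 mm up, which agrees with what it should be. Next I'll go down to it.

Request:
arm_command(increments=[[[0.93, 0.58, -0.064], [0, 0, 0], -1], [[0.93, 0.58, -0.064], [0, 0, 0], -1], [[0.93, 0.58, -0.064], [0, 0, 0], -1], [[0.93, 0.58, -0.064], [0, 0, 0], -1], [[0.93, 0.58, -0.064], [0, 0, 0], -1], [[0.93, 0.58, -0.064], [0, 0, 0], -1], [[0.93, 0.58, -0.064], [0, 0, 0], -1], [[0, 0, 0], [0, 0, 0], -1], [[0, 0, 0], [0, 0, 0], -1]], newtons=25)

```text
t: 7.7
tool_pos: [490.2, -261.7, 92.9]
tcp_rot: [-0.47, 0.529, 0.469, 0.529]
ft_force: [0.4, -0.8, 0.5]
gripper_width: 86.9
```

```bash
python3 - <<'E'
from h import *
s,p,W=wrist();print(s["t"],s["tool_pos"],R.from_quat(s["tcp_rot"]).as_matrix())
z=p["range_z"]>0;X,Y,Z=[W[...,i] for i in range(3)]
B=W[z&(X>400)&(X<600)&(Y>-310)&(Y<-210)&(Z>42)&(Z<60)]
fit(B,"shaft")
for k in range(425,566,10):
    u=B[abs(B[:,0]-k)<2]
    if len(u): print(k,u[:,1].min(),u[:,1].max(),(u[:,1].min()+u[:,1].max())/2,u[:,2].max())
E
```

```text
7.7 [ 490.19 -261.72   92.94] [[ 0.   -0.99  0.12]
 [-0.    0.12  0.99]
 [-1.   -0.    0.  ]]
shaft 7090 rect [ 493.01 -262.01] [ 31.25 139.93] 83.3 mean [ 476.07 -260.14   51.2 ] yaw -6.864360112582338 ends [ 423.58 -253.82   51.51] [ 562.47 -270.54   50.7 ] 139.89813775304833
425 -269.68928327572235 -238.85702974388957 -254.27315650980597 55.53586829303574
435 -270.8900575603588 -239.6638950588766 -255.27697630961768 55.39411278071786
445 -272.2069367815795 -240.97136912199616 -256.5891529517878 55.66855056671145
455 -272.77125595578934 -241.93500490523934 -257.35313043051434 55.613924073166395
465 -274.08995104799936 -242.97919265759006 -258.5345718527947 55.28840472868588
475 -275.5117029774249 -244.07625347079835 -259.7939782241116 55.19475323805912
485 -276.7714972675822 -245.68824314186753 -261.2298702047249 55.76347599374925
495 -277.4518576054236 -246.74035159002733 -262.09610459772546 55.16298307287057
505 -279.0074666593849 -247.90994098614698 -263.4587038227659 55.19402378726983
515 -280.13133466682876 -248.6308060421867 -264.38107035450776 52.40458312647073
535 -280.9889729118814 -257.8478134637001 -269.41839318779074 55.166464086223264
545 -283.8229756894849 -252.96187685639333 -268.39242627293913 55.03125650600632
555 -281.20209440611904 -256.94054594916594 -269.0713201776425 52.00300728127971
565 -262.5442825801465 -262.5442825801465 -262.5442825801465 43.54487567314283
```

Request:
arm_command(increments=[[[0.8, 0, 0], [0, 0, 0], -1], [[0.8, 0, 0], [0, 0, 0], -1], [[0.8, 0, 0], [0, 0, 0], -1], [[0.75, 0, 0], [0, 0, 0], -1], [[0, 0, 0], [0, 0, 0], -1], [[0, 0, 0], [0, 0, 0], 1], [[0, 0, 0], [0, 0, 0], 1], [[0, 0, 0], [0, 0, 0], 1], [[0, 0, 0], [0, 0, 0], 1], [[0, 0, 0], [0, 0, 0], 1], [[0, 0, 0], [0, 0, 0], 1], [[0, 0, 0], [0, 0, 0], 1], [[0, 0, 0], [0, 0, 0], 1], [[0, 0, 0], [0, 0, 0], 1]], newtons=30)

```text
t: 9.15
tool_pos: [489.7, -261.5, 29.4]
tcp_rot: [-0.469, 0.529, 0.47, 0.529]
ft_force: [-0.3, 1.5, 0.5]
gripper_width: 31.5
```

Request:
arm_command(increments=[[[-0.3, 0, 0], [0, 0, 0], 1], [[-0.5, 0, 0], [0, 0, 0], 1], [[-1, 0, 0], [0, 0, 0], 1], [[-1, 0, 0], [0, 0, 0], 1], [[-1, 0, 0], [0, 0, 0], 1], [[-1, 0, 0], [0, 0, 0], 1], [[-1, 0, 0], [0, 0, 0], 1], [[-0.2, -0.03, 0.4], [0, 0, 0], 1], [[0, -0.069, 0.958], [0, 0, 0], 1], [[0, -0.069, 0.958], [0, 0, 0], 1], [[0, -0.069, 0.958], [0, 0, 0], 1], [[0, -0.069, 0.958], [0, 0, 0], 1], [[0, -0.069, 0.958], [0, 0, 0], 1], [[0, -0.069, 0.958], [0, 0, 0], 1], [[0, -0.069, 0.958], [0, 0, 0], 1], [[0, -0.069, 0.958], [0, 0, 0], 1], [[0, -0.069, 0.958], [0, 0, 0], 1], [[0, -0.069, 0.958], [0, 0, 0], 1]])

```text
t: 10.95
tool_pos: [527.0, -64.0, 148.7]
tcp_rot: [-0.469, 0.529, 0.47, 0.528]
ft_force: [0.7, 0.6, -2.9]
gripper_width: 31.4
```

Request:
arm_command(increments=[[[0, -0.069, 0.958], [0, 0, 0], 1], [[0, -0.069, 0.958], [0, 0, 0], 1], [[0, -0.069, 0.958], [0, 0, 0], 1], [[0, -0.069, 0.958], [0, 0, 0], 1], [[0, -0.069, 0.958], [0, 0, 0], 1], [[0, -0.069, 0.958], [0, 0, 0], 1], [[0, -0.069, 0.958], [0, 0, 0], 1], [[0, -0.069, 0.958], [0, 0, 0], 1], [[0, -0.069, 0.958], [0, 0, 0], 1], [[0, -0.069, 0.958], [0, 0, 0], 1], [[0, -0.069, 0.958], [0, 0, 0], 1], [[0, -0.069, 0.958], [0, 0, 0], 1], [[0, -0.069, 0.958], [0, 0, 0], 1], [[0, -0.069, 0.958], [0, 0, 0], 1], [[0, -0.04, 0.55], [0, 0, 0], 1], [[0, 0, 0], [-0.025, 0, 0], 1], [[0, 0, 0], [-0.025, 0, 0], 1], [[0, 0, 0], [-0.025, 0, 0], 1], [[0, 0, 0], [0, 0, 0], 1], [[0, 0, 0], [0, 0, 0], 1]])

```text
t: 12.95
tool_pos: [580.6, 209.4, 149.3]
tcp_rot: [0.528, -0.471, -0.528, -0.47]
ft_force: [0.2, 1.5, -3.3]
gripper_width: 31.0
```

```bash
cat > look.py <<'E'
from vfit import *
import sys
def look(name,zlo,zhi,q=np.array([632.4,216.4,np.radians(6.7)])):
    s,p,W=wrist();ax=R.from_quat(s["tcp_rot"]).as_matrix()
    c,sn=np.cos(q[2]),np.sin(q[2]);t=np.array(s["tool_pos"]);d=t[:2]-q[:2]
    print(s["t"],"tool",t,"V-frame",d@[c,sn],d@[-sn,c],"jaw yaw",np.degrees(np.arctan2(ax[1,2],ax[0,2])),"tilt",ax[:,0],"F",s["ft_force"],s["gripper_width"])
    save(name+".png",p["frame"]);P=W[p["range_z"]>0];d=P[:,:2]-q[:2]
    L=np.c_[d@[c,sn],d@[-sn,c],P[:,2]];np.save(name+".npy",W)
    B=L[(L[:,2]>zlo)&(L[:,2]<zhi)&(abs(L[:,1])<22)&(L[:,0]>-150)&(L[:,0]<31)]
    for k in range(-135,31,10):
        u=B[abs(B[:,0]-k)<2.5]
        if len(u)>5: print(k,len(u),"y",np.percentile(u[:,1],[2,98]),"mid",np.percentile(u[:,1],[2,98]).mean(),"ztop",np.percentile(u[:,2],97))
    print("xrange",np.percentile(B[:,0],[.3,99.7]) if len(B) else None)
    return s,p,L
E
python3 - <<'E'
from look import *
s,p,L=look("w3",145,185)
E
```

```text
12.95 tool [580.57 209.43 149.32] V-frame -52.289017940229826 -0.8744815555149161 jaw yaw 96.56466790912677 tilt [-0. -0. -1.] F [ 0.21  1.46 -3.33] 30.98524422379666
-115 770 y [-15.61  13.7 ] mid -0.9566377564947564 ztop 174.79464284512673
-105 774 y [-15.76  13.26] mid -1.249603910219939 ztop 174.605992974088
-95 760 y [-15.98  13.89] mid -1.0461599291249177 ztop 174.67936269768538
-85 717 y [-15.7   13.63] mid -1.0327816139154526 ztop 174.62938462426249
-75 683 y [-16.06  13.82] mid -1.1186330359682097 ztop 174.50761516277316
-65 780 y [-16.61  21.72] mid 2.554584108669504 ztop 177.67146179175364
-55 52 y [-17.02  14.58] mid -1.2192336977993898 ztop 169.68326291903995
-45 55 y [-17.57  15.09] mid -1.2424755477702183 ztop 176.8825415713633
-35 503 y [-15.91  13.52] mid -1.1982415718660953 ztop 174.5499534379825
-25 111 y [-16.52  14.01] mid -1.2520756822539187 ztop 171.4646670132509
xrange [-118.82  -24.74]
```

Request:
arm_command(increments=[[[0.5, 0, 0.05], [0, 0, 0], 1], [[1, 0, 0], [0, 0, 0], 1], [[1, 0, 0], [0, 0, 0], 1], [[1, 0, 0], [0, 0, 0], 1], [[0.5, 0, 0], [0, 0, 0], 1], [[0.2, 0, 0], [0, 0, 0], 1], [[0, 0, 0], [0, 0, 0], 1], [[0, 0, 0], [0, 0, 0], 1]])

```text
t: 13.8
tool_pos: [580.9, 210.7, 66.2]
tcp_rot: [0.529, -0.469, -0.528, -0.47]
ft_force: [-0.0, -0.2, -2.8]
gripper_width: 31.4
```

```bash
python3 - <<'E'
from look import *
s,p,L=look("w4",70,100)
E
```

```text
13.8 tool [580.93 210.73  66.23] V-frame -51.78426460593276 0.37169025881374756 jaw yaw 96.70793885150428 tilt [ 0.  0. -1.] F [-0.04 -0.22 -2.79] 31.382340580794565
-115 807 y [-14.51  14.7 ] mid 0.09459220638467958 ztop 91.54264552718274
-105 776 y [-14.67  14.29] mid -0.19185797980348873 ztop 91.550000198697
-95 753 y [-14.87  14.99] mid 0.058188991052727346 ztop 91.46313489997469
-85 710 y [-14.59  14.73] mid 0.06619208547693667 ztop 91.52741007700878
-75 691 y [-14.86  14.94] mid 0.03904231806315295 ztop 91.4736140768951
-65 687 y [-21.32  21.17] mid -0.07319972476012637 ztop 92.81430574441886
-55 76 y [-15.76  15.89] mid 0.06544153680045017 ztop 87.00624003678637
-45 32 y [-16.27  16.35] mid 0.03936662409115321 ztop 93.84817172020479
-35 497 y [-14.23  14.77] mid 0.26809490852983675 ztop 91.48019050077782
-25 128 y [-15.13  15.24] mid 0.05598390210000659 ztop 89.13971866799673
xrange [-118.34  -24.39]
```

View pics/w4.png

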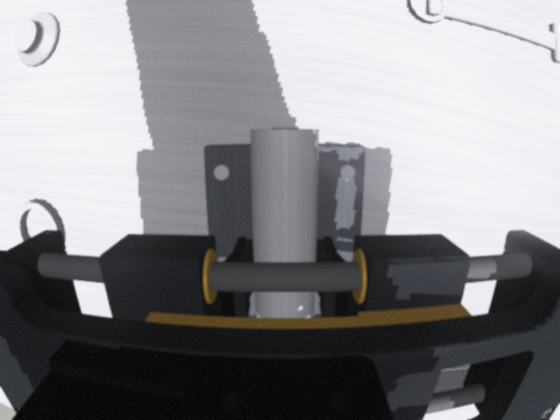

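The picture shows the shaft, columns 250–318, centred over the V and level. It has about 10 mm left to go. I'll lower it gently, watching the force.

Request:
arm_command(increments=[[[0.15, 0, 0], [0, 0, 0], 1], [[0.1, 0, 0], [0, 0, 0], 1], [[0.08, 0, 0], [0, 0, 0], 1], [[0.06, 0, 0], [0, 0, 0], 1], [[0.05, 0, 0], [0, 0, 0], 1], [[0.04, 0, 0], [0, 0, 0], 1], [[0, 0, 0], [0, 0, 0], 1], [[0, 0, 0], [0, 0, 0], 1]])

```text
t: 14.65
tool_pos: [580.4, 210.6, 55.8]
tcp_rot: [-0.528, 0.47, 0.528, 0.47]
ft_force: [-0.1, 0.0, -2.9]
gripper_width: 31.0
```

Moved 10.4 mm and still carrying the weight, so I'll creep down.

Request:
arm_command(increments=[[[0.015, 0, 0], [0, 0, 0], 1], [[0.015, 0, 0], [0, 0, 0], 1], [[0, 0, 0], [0, 0, 0], 1]])

```text
t: 14.95
tool_pos: [580.4, 210.6, 55.7]
tcp_rot: [-0.528, 0.47, 0.528, 0.47]
ft_force: [-4.0, -0.5, 4.9]
gripper_width: 31.6
```

Request:
arm_command(increments=[[[-0.01, 0, 0], [0, 0, 0], 1], [[0, 0, 0], [0, 0, 0], 0.1], [[0, 0, 0], [0, 0, 0], 0.1], [[0, 0, 0], [0, 0, 0], -0.1], [[0, 0, 0], [0, 0, 0], -0.1], [[0, 0, 0], [0, 0, 0], -0.1], [[-1, 0, 0], [0, 0, 0], -0.1], [[-1, 0, 0], [0, 0, 0], -0.1], [[-1, -0.0, 0], [0, 0, 0], -0.1], [[-1, 0, 0], [0, 0, 0], -0.1], [[0, 0, 0], [0, 0, 0], -0.1], [[0, 0, 0], [0, 0, 0], -0.1]])

```text
t: 16.15
tool_pos: [580.4, 210.6, 135.3]
tcp_rot: [0.529, -0.47, -0.528, -0.47]
ft_force: [-0.4, 0.5, -0.2]
gripper_width: 47.8
```

```bash
python3 - <<'E'
from look import *
s,p,L=look("w5",66,85)
E
```

```text
16.15 tool [580.43 210.58 135.27] V-frame -52.29517273308058 0.2870279981301084 jaw yaw 96.72454665477056 tilt [ 0.  0. -1.] F [-0.42  0.48 -0.2 ] 47.82007014080027
-115 355 y [-14.89  14.2 ] mid -0.34168405601110763 ztop 81.06694985295366
-105 352 y [-14.98  15.03] mid 0.027495698633981824 ztop 81.09561265647334
-95 330 y [-15.    14.64] mid -0.17959581490928933 ztop 81.05241028002361
-85 319 y [-14.88  14.93] mid 0.02849513556386718 ztop 81.19829615363972
-75 313 y [-14.61  15.19] mid 0.29180776775901496 ztop 81.1904141857738
-65 309 y [-15.37  14.77] mid -0.2969738873701324 ztop 81.02116573261523
-55 289 y [-15.12  14.82] mid -0.14751253675166165 ztop 81.14732917815326
-45 279 y [-14.64  14.64] mid -0.0012121033535734682 ztop 80.87848749597077
-35 274 y [-14.92  14.9 ] mid -0.006942448531213508 ztop 81.12953913014418
-25 242 y [-15.47  15.54] mid 0.035763458929930714 ztop 81.03428138582662
5 144 y [-12.15  11.42] mid -0.3627855829639035 ztop 80.9531461293071
15 114 y [-11.44  10.64] mid -0.39909339686866474 ztop 77.40392584451416
xrange [-118.82   19.85]
```

The shaft is seated: its top is 81 mm up along the whole length, and its tail is at x = -119. Next I'll close the fingers and bring them behind the tail.

Request:
arm_command(increments=[[[0, 0.927, -0.015], [0, 0, 0], 1], [[0, 0.927, 0], [0, 0, 0], 1], [[0, 0.927, 0], [0, 0, 0], 1], [[0, 0.927, 0], [0, 0, 0], 1], [[0, 0.927, 0], [0, 0, 0], 1], [[0, 0, 0], [0, 0, 0], 1], [[0.9, 0, 0], [0, 0, 0], 1], [[0.9, 0, 0], [0, 0, 0], 1], [[0.9, 0, 0], [0, 0, 0], 1], [[0.9, 0, 0], [0, 0, 0], 1], [[0.265, 0, 0], [0, 0, 0], 1], [[0, 0, 0], [0, 0, 0], 1], [[0, 0, 0], [0, 0, 0], 1]])

```text
t: 17.5
tool_pos: [488.8, 199.4, 58.5]
tcp_rot: [0.529, -0.47, -0.528, -0.47]
ft_force: [-0.2, -0.9, 0.2]
gripper_width: 0.4
```

```bash
python3 - <<'E'
from look import *
s,p,L=look("w6",66,85)
E
```

```text
17.5 tool [488.82 199.44  58.48] V-frame -144.57958534526793 -0.09136305215341294 jaw yaw 96.71471196055097 tilt [ 0.  0. -1.] F [-0.17 -0.93  0.18] 0.40367682456701043
xrange [-134.82 -118.04]
```

View pics/w6.png

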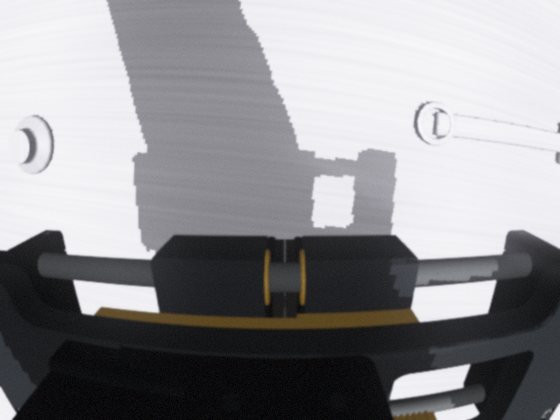

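Fingers are closed and clear behind the tail, with about a 16 mm gap. I'll push to nose x ≈ 46, which is before any button position.

Request:
arm_command(increments=[[[0, -0.35, 0], [0, 0, 0], 1], [[0, -0.3, 0], [0, 0, 0], 1], [[0, -0.1, 0], [0, 0, 0], 1], [[0, -0.1, 0], [0, 0, 0], 1], [[0, -0.1, 0], [0, 0, 0], 1], [[0, -0.1, 0], [0, 0, 0], 1], [[0, -0.1, 0], [0, 0, 0], 1], [[0, -0.1, 0], [0, 0, 0], 1], [[0, -0.1, 0], [0, 0, 0], 1], [[0, -0.1, 0], [0, 0, 0], 1]])

```text
t: 18.55
tool_pos: [517.2, 202.9, 58.1]
tcp_rot: [-0.528, 0.47, 0.528, 0.47]
ft_force: [-2.3, -0.1, 2.6]
gripper_width: 0.4
```

Request:
arm_command(increments=[[[0, -0.1, 0], [0, 0, 0], 1], [[0, -0.1, 0], [0, 0, 0], 1], [[0, -0.1, 0], [0, 0, 0], 1]])

```text
t: 18.85
tool_pos: [523.2, 203.5, 58.0]
tcp_rot: [-0.528, 0.47, 0.528, 0.47]
ft_force: [-3.1, 0.3, 1.9]
gripper_width: 0.5
```

Request:
arm_command(increments=[[[0, -0.1, 0], [0, 0, 0], 1], [[0, -0.1, 0], [0, 0, 0], 1], [[0, -0.1, 0], [0, 0, 0], 1]])

```text
t: 19.15
tool_pos: [529.0, 204.2, 58.0]
tcp_rot: [-0.528, 0.47, 0.529, 0.47]
ft_force: [-5.9, 0.7, 5.0]
gripper_width: 0.4
```

```bash
python3 - <<'E'
from look import *
s,p,L=look("w7",66,85)
E
```

```text
19.15 tool [528.96 204.2   58.03] V-frame -104.15555775220965 -0.04859416218494371 jaw yaw 96.72231293827328 tilt [-0. -0. -1.] F [-5.9   0.67  5.03] 0.41613376700489096
-115 497 y [-7.99  7.29] mid -0.34848852582575285 ztop 84.38429858699497
-95 6 y [-0.61 -0.12] mid -0.3671119125763302 ztop 81.56394074055056
-85 16 y [-0.62 -0.12] mid -0.3656704756317949 ztop 81.09489887463332
xrange [-115.18  -80.03]
```

Request:
arm_command(increments=[[[-0.02, -0.1, 0], [0, 0, 0], 1], [[0, -0.1, 0], [0, 0, 0], 1]])

```text
t: 19.4
tool_pos: [531.5, 204.5, 58.0]
tcp_rot: [-0.528, 0.471, 0.529, 0.469]
ft_force: [-10.2, -0.4, 6.9]
gripper_width: 0.5
```

Request:
arm_command(increments=[[[0, -0.08, 0], [0, 0, 0], 1], [[0, -0.08, 0], [0, 0, 0], 1]])

```text
t: 19.6
tool_pos: [534.1, 204.8, 57.9]
tcp_rot: [-0.528, 0.471, 0.529, 0.468]
ft_force: [-11.8, -0.5, 8.1]
gripper_width: 0.5
```

Request:
arm_command(increments=[[[0, -0.05, 0], [0, 0, 0], 1], [[0, -0.05, 0], [0, 0, 0], 1]])

```text
t: 19.8
tool_pos: [536.7, 205.1, 58.0]
tcp_rot: [-0.528, 0.471, 0.529, 0.469]
ft_force: [-7.2, -1.0, 3.6]
gripper_width: 0.3
```

Request:
arm_command(increments=[[[-0.03, 0, 0], [0, 0, 0], 1], [[0, -0.04, 0], [0, 0, 0], 1], [[0, -0.04, 0], [0, 0, 0], 1], [[0, 0, 0], [0, 0, 0], 1]])

```text
t: 20.2
tool_pos: [538.8, 205.2, 58.4]
tcp_rot: [-0.528, 0.47, 0.529, 0.469]
ft_force: [-4.7, 0.9, -0.5]
gripper_width: 0.8
```

Request:
arm_command(increments=[[[0, -0.025, 0], [0, 0, 0], 1], [[0, -0.025, 0], [0, 0, 0], 1], [[0, 0, 0], [0, 0, 0], 1]])

```text
t: 20.5
tool_pos: [539.9, 205.3, 58.4]
tcp_rot: [-0.528, 0.47, 0.529, 0.469]
ft_force: [-5.4, -0.2, -0.3]
gripper_width: 0.8
```

Request:
arm_command(increments=[[[0, -0.025, 0], [0, 0, 0], 1], [[0, -0.025, 0], [0, 0, 0], 1], [[0, 0, 0], [0, 0, 0], 1]])

```text
t: 20.8
tool_pos: [540.9, 205.4, 58.4]
tcp_rot: [-0.528, 0.47, 0.529, 0.469]
ft_force: [-4.6, 0.0, -0.3]
gripper_width: 0.7
```

Request:
arm_command(increments=[[[0, -0.025, 0], [0, 0, 0], 1], [[0, -0.025, 0], [0, 0, 0], 1], [[0, 0, 0], [0, 0, 0], 1]])

```text
t: 21.1
tool_pos: [541.9, 205.5, 58.4]
tcp_rot: [-0.528, 0.47, 0.529, 0.469]
ft_force: [-4.9, 0.4, 0.1]
gripper_width: 0.6
```

Request:
arm_command(increments=[[[0, -0.025, 0], [0, 0, 0], 1], [[0, -0.025, 0], [0, 0, 0], 1], [[0, 0, 0], [0, 0, 0], 1]])

```text
t: 21.4
tool_pos: [542.1, 205.6, 58.2]
tcp_rot: [-0.528, 0.471, 0.529, 0.469]
ft_force: [-8.1, -0.3, 0.5]
gripper_width: -0.0
```

Request:
arm_command(increments=[[[0, -0.025, 0], [0, 0, 0], 1], [[0, -0.02, 0], [0, 0, 0], 1], [[0, 0, 0], [0, 0, 0], 1]])

```text
t: 21.7
tool_pos: [542.3, 205.7, 58.1]
tcp_rot: [-0.528, 0.471, 0.53, 0.468]
ft_force: [-10.5, -0.4, 3.2]
gripper_width: 0.6
```

Request:
arm_command(increments=[[[-0.02, -0.02, 0], [0, 0, 0], 1], [[0, -0.01, 0], [0, 0, 0], 1], [[0, 0, 0], [0, 0, 0], 1]])

```text
t: 22.0
tool_pos: [542.5, 205.7, 58.2]
tcp_rot: [-0.527, 0.471, 0.53, 0.468]
ft_force: [-11.5, -0.6, 0.8]
gripper_width: 0.7
```

Force rose from 5 to 11.5 N over about 0.5 mm, which matches the button's spring at roughly 6 to 7 N. I'll back off slowly and then check.

Request:
arm_command(increments=[[[0, 0.04, 0], [0, 0, 0], 1], [[0, 0.08, 0], [0, 0, 0], 1], [[0, 0.2, 0], [0, 0, 0], 1], [[0, 0.6, 0], [0, 0, 0], 1], [[0, 0.8, 0], [0, 0, 0], 1], [[-1, 0, 0], [0, 0, 0], 1], [[-1, 0, 0], [0, 0, 0], 1], [[-1, 0, 0], [0, 0, 0], 1], [[-1, -0.5, 0], [0, 0, 0], 1], [[-1, -0.5, 0], [0, 0, 0], 1], [[-1, -0.5, 0], [0, 0, 0], 1], [[0, -0.5, 0], [0, 0, 0], 1], [[0, -0.5, 0], [0, 0, 0], 1], [[0, 0, 0], [0, 0, 0], 1], [[0, 0, 0], [0, 0, 0], 1]])

```text
t: 23.5
tool_pos: [560.0, 207.6, 178.1]
tcp_rot: [-0.528, 0.471, 0.529, 0.469]
ft_force: [-0.5, 0.4, 0.1]
gripper_width: 0.8
```

```bash
python3 - <<'E'
from look import *
s,p,L=look("w8",66,85)
a=p["frame"][100:330,150:450];q=grab_frame("scene");b=q["frame"][250:400,240:390]
o=np.zeros((400,800,3),np.uint8);c=cv2.resize(a,(400,307));o[:307,:400]=c;o[:,400:]=cv2.resize(b,(400,400),interpolation=cv2.INTER_CUBIC)
save("c8.png",o)
E
```

```text
23.5 tool [560.04 207.55 178.15] V-frame -72.90191226268944 -0.342294725996266 jaw yaw 96.7062853930277 tilt [-0. -0. -1.] F [-0.51  0.36  0.09] 0.7592798445528225
-75 208 y [-14.83  14.93] mid 0.05015732317227872 ztop 81.17693835407823
-65 207 y [-14.77  15.28] mid 0.258174124273852 ztop 81.07058641627162
-55 194 y [-15.06  15.38] mid 0.15659084404298973 ztop 80.98208377276798
-45 17 y [-15.26  15.67] mid 0.20293557215351665 ztop 79.26902638183323
5 6 y [-1.19 -0.28] mid -0.7336171674275436 ztop 80.78792186066534
15 8 y [-1.19 -0.28] mid -0.7353571763696878 ztop 81.20472860917322
25 8 y [-1.2  -0.27] mid -0.7379659850392541 ztop 81.2757458210626
xrange [-80.12  27.69]
```

View pics/c8.png

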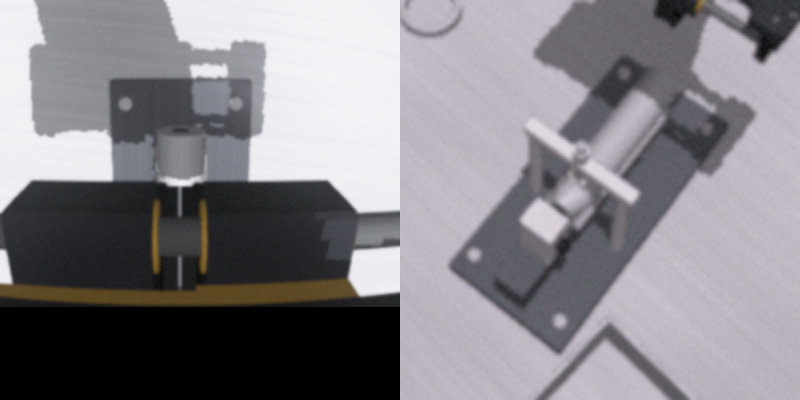

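The right half shows the shaft lying in the V under the bridge and shoe, with its nose at (565,200) against the stop. The left half shows the tail end clear of the fingers at (180,130). The shaft is level (top 81 mm) and centred, and the tail is at x ≈ -80, inside the home range.

```bash
python3 -c "
from plant import *
print(finish_job())"
```

```text
the job is handed in; nothing more can be done
None
```

I picked the steel stub shaft from its rest, laid it in the V on the near side of the shoe with its nose to the stop, and slid it home. I let go, backed off and handed in at about 23.6 s of the 72 s.

**Laying down:** first touch was about 8 N, counting the shaft's own weight. The shaft then lay level and centred, top 81 mm up along its length, with its nose at about x = +21 mm.

**Pushing home:**
- **Shoe bump:** about 12 N. The push was also bearing down with up to 8 N here, so I raised the fingers slightly.
- **Drag after the bump:** about 5 N.
- **At the button:** the push force then rose from about 5 to 11.5 N over roughly 0.5 mm. That puts about 6 to 7 N on the button, under the 12 N limit.

**Last checks:** after letting go, the shaft was still level (top 81 mm) and within about 0.3 mm of centre. Its tail was at about x = -80 mm, inside the 64 to 83 mm home range, and the gripper was clear.

I could not see the button itself. That it stays pressed is judged from the push force and from the tail not moving back measurably, which is only good to about 0.5 mm. I touched none of the other things, but took no separate picture to check them at the end.

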